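Set out the parts for a board rework in order of use

TASK

Set out the four parts that stand on the cork mat and on the bench before the plates (not the similar things farther back) on the three square set-down plates, in their order of use in the board rework: the flux jar on the plate in front of the board holder, the cooling fan on the plate in front of the wash bottle, and the solder spool on the middle plate between them, with the roll of insulating tape lying flat on top of the spool. Everything stands the way up it does now, centred on its plate (the tape centred on the spool). Leave the wash bottle and the grey bus strip where they are.

Things in the scene. Friction and masses are not known exactly. Their poses are not given: they have to be found in the camera images.
- jar_centre (a point): flux jar: upright round jar, orange body with a black screw lid, 37 mm diameter, 48 mm tall, 50 g, standing upright. The four parts start in any order at four places: three on a cork mat to the right of the vice, one on the bench before the plates; each stands at z = 0. The point is its centre, 24 mm above its underside; z up
- spool_centre (a point): solder spool: round, blue flanges above and below a silver-grey winding, standing on a flange, 54 mm diameter, 40 mm tall, flat solid top, 250 g. The point is its centre, 20 mm above its underside; z up
- fan_centre (a point): cooling fan: black square module 60 x 60 mm, 22 mm thick, lying flat, 70 g; grasp it across two opposite sides. The point is its centre, 11 mm above its underside; x and y square to its sides, z up
- tape_centre (a point): roll of insulating tape: black round roll with a brown core, 48 mm diameter, 18 mm tall, lying flat, 40 g. The point is its centre, 9 mm above its underside; z up
- pad_left: left plate of the row as seen from the robot: flat square aluminium set-down plate with a black rubber face, 70 x 70 mm, 4 mm thick, fixed to the bench. Origin at the centre of its underside; its x points away from the robot to the back of the bench, y along the row to the left, z up. The three plates look alike and stand in a row about 95 mm apart, centre to centre
- pad_middle: middle plate of the row, same plate, same axes
- pad_right: right plate of the row, same plate, same axes
- board_holder: board holder: dark base 94 x 116 mm with two aluminium rails and a green circuit board fixed on it, about 35 mm tall, fixed to the bench. It stands behind (about 125 mm beyond, on the side away from the robot) either the left or the right plate. Origin at the centre of its underside
- wash_bottle: wash bottle: white plastic bottle with a red nozzle, 56 mm diameter, 150 mm tall, standing loose about 125 mm behind the other end plate (another such bottle stands far off beyond the drawer cabinet: not meant). Origin at the centre of its underside, z up
- bus_strip: bus strip: grey drilled bar, 20 x 118 x 10 mm, lying loose on the bench to the left of the work; not part of the job. Origin at the centre of its underside
Not all that is in view belongs to the job. What is shaped like the part that bears spool_centre but purple or turquoise is not meant.

How it is judged:
By the outcome, as a careful person would: the job done as asked, in the order asked, and still so for the second after the job is handed in, with the robot touching nothing.
It also fails if it takes over 112 s, if anything falls off the work surface, if the arm or the gripper's body presses on something with over 40 N, if the wrist force passes 120 N, or if a joint passes its speed limit or range.

ROBOT

A 7-joint arm with a two-finger parallel gripper is mounted at the origin on a cart in front of the work surface, level with it; the furniture and walls round the work are solid. World frame = base frame: x ahead of the robot, y to its left, z up, the work surface at z = 0. Lengths are in mm, angles in degrees, forces in N, time in s.
With the tool pointing down it reaches from about 350 to 900 mm from the base axis. Payload 8.1 kg.
Tool frame: the origin (TCP) lies at the very end of the fingers, on their centre line; the grasp point (between the pads) lies 19 mm behind it (robot.hold_point_z is the distance from the TCP to the grasp point, in mm); z points along the fingers, y is the line along which they close (so a half turn about z gives the same grasp; the last joint's range is limited). The gripper opens to 92 mm and grips with 3 to 60 N. Pads are 19 mm wide; open, the fingers measure 130 mm over their backs; the gripper's body (75 mm by 190 mm) begins 47 mm behind the grasp point.
Start: joints at [-72.628, 24.895, 1.432, 90.138, -0.665, 64.973, -4.303], TCP at [246.749, 574.244, 226.742] pointing down, gripper open.
Joint ranges: [-149.89, 149.89], [-25.12, 119.58], [-72.63, 75.52], [4.76, 147.25], [-75.54, 255.54], [6.69, 114.76], [-157.13, 157.13]. Speed limits (degrees/s): [127.2, 127.2, 172.46, 172.46, 180, 180, 180].

INTERFACE

Orientations are given as a 3x3 rotation matrix whose columns are the frame's x, y, z axes.
In Python, from rig import status, eyes, sign_off, robot gives the robot as it stands. The module is installed in compiled form; this text tells all that it offers.
- The arm moves only by the tool arm_command, never from a script. Its arguments are lists of equal length, an entry for each row: "slide": the shift along the tool's x, y, z in m, a list of three; "rotation": the turn, a rotation vector about the tool's x, y, z in rad, a list of three; "claw": the finger opening in m, from 0 to 0.0918. In form: {"slide": [[tx, ty, tz], ...], "rotation": [[wx, wy, wz], ...], "claw": [claw, ...]}. A call has 1 to 10 rows; each row is the pose to reach, as a shift and turn from the pose commanded when the call began, along the tool's axes at that moment; what a row does not reach only later rows make up. A row lasts 1/10 s, in which the tool goes at most 50 mm and 8.59 degrees, less where a joint would pass 70% of its speed; a pose out of reach is approached as far as the arm can. A call with a gripper value outside its range is refused whole. The fingers move at their own pace and stop on an object; the grip force is fixed at half the most. Time passes only in rows, so rows that repeat a pose let the fingers close. It gives the time, the measured TCP pose, the force, the opening and the grip force at its end, in the units of the state.
- status.observe(): the state, without advancing time (a new reading comes with each control period).
- eyes.read_camera(name): name is "side" or "top" or "wrist"; returns a dict with "image" (420x560x3 uint8, red, green, blue), "range_z" (420x560 float32, mm along the optical axis (not along the pixel's ray), 0 where there is no reading), "fov_y" (degrees; the focal length in pixels is half the picture's height over the tangent of half this angle, whatever the lens; pixels are square), "cx", "cy" (the principal point, pixels), "R" (3x3) and "t" (3): a world point X has camera coordinates R X + t. Camera axes: x right, y down, z forward; pixel columns grow to the right and rows downward; lengths in mm; the calibration is good to about 2 mm. A picture is of the moment at which its call begins.
- sign_off(): hands the job in; it is judged then, once.
The state is a dict: "clock": time; "q": joint angles; "joint_velocities": joint speeds; "effort": joint torques, N m; "ee_pos": TCP position; "eef_rot": TCP orientation; "contact_force": force on the tool from outside, world axes, zero at the start; "wrist_torque": the same for the moment, N m; "gripper_width": finger opening in mm; "grip_force": force on a finger pad.
Only numpy, scipy, OpenCV 4.12 (cv2) and the standard library are available. Lean on these libraries where they do the work, as an engineer would, in place of code of your own. Each camera call takes 0.05 s, during which the arm holds its last target. There are 200 camera calls.

## Working session

There is one attempt and no reset: what is moved stays moved. The work goes in short steps, Python scripts to look and compute and a tool call to move; the robot and the scene stay as the last step left them, time stands still between calls to the robot, and variables do not carry over. Pictures are saved under pics/ and viewed, at most 14 in all, crops included, and the job is handed in when it is done.

Besides the shell and the picture viewer there is one more tool, called after "Call:" as a command line: name --argument value ..., lists and objects as JSON in quotes. arm_command: Moves the arm, as the interface text tells. Its arguments: {"type":"object","properties":{"slide":{"type":"array"},"rotation":{"type":"array"},"claw":{"type":"array"}},"required":["slide","rotation","claw"]}

```bash
mkdir -p pics; cat > h.py <<'E'
import numpy as np, cv2
from rig import status, eyes, robot
def cam(n):
    c=eyes.read_camera(n); c['f']=210/np.tan(np.radians(c['fov_y']/2)); c['R']=np.array(c['R']);c['t']=np.array(c['t']); return c
def save(c,f,crop=None,s=1):
    im=c['image'][:,:,::-1]
    if crop: u0,v0,u1,v1=crop; im=im[v0:v1,u0:u1]
    cv2.imwrite('pics/'+f,cv2.resize(im,None,fx=s,fy=s,interpolation=cv2.INTER_CUBIC))
def ray(c,u,v,z):
    d=c['R'].T@np.array([(u-c['cx'])/c['f'],(v-c['cy'])/c['f'],1]); o=-c['R'].T@c['t']
    return o+d*(z-o[2])/d[2]
def cloud(c):
    v,u=np.mgrid[0:420,0:560]; z=c['range_z']
    P=np.stack([(u-c['cx'])/c['f']*z,(v-c['cy'])/c['f']*z,z],-1)-c['t']
    P=P@c['R']; P[z<=0]=np.nan; return P
E
python3 - <<'E'
from h import *
for n in ['top','side','wrist']:
    c=cam(n); save(c,n+'0.png',s=1.4); print(n,-c['R'].T@c['t'],c['R'][2],c['fov_y'],c['cx'],c['cy'])
s=status.observe(); print(s['ee_pos'],s['eef_rot'],s['clock'],s['gripper_width'],s['contact_force'])
E
```

```text
top [ 289.27144799  110.80621678 1377.91381557] [ 1.62106193e-01 -8.26250425e-04 -9.86772973e-01] 42.253836151421645 276.47948608319894 202.00684645698362
side [1207.5152946  -641.01988642  701.40315388] [-0.57702158  0.63266509 -0.51650845] 47.613530825851086 282.8951269474275 204.0497744785623
wrist [180.07021074 603.39226527 384.21448778] [ 0.25059151 -0.10826225 -0.96202036] 70.33490688839863 277.81126849352796 208.9039319905738
[246.62031743 573.8798579  226.15549487] [[-9.18747350e-01  3.94845766e-01 -3.58577180e-04]
 [ 3.94845915e-01  9.18746697e-01 -1.09988027e-03]
 [-1.04841468e-04 -1.15209482e-03 -9.99999331e-01]] 0.15 91.97869442036247 [ 0.16091874 -0.96184761 -0.61236861]
```

View pics/top0.png

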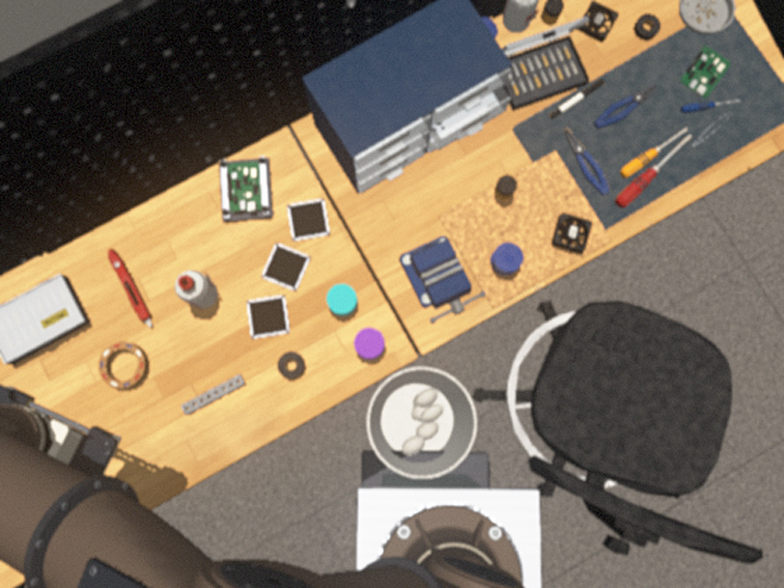

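View pics/side0.png

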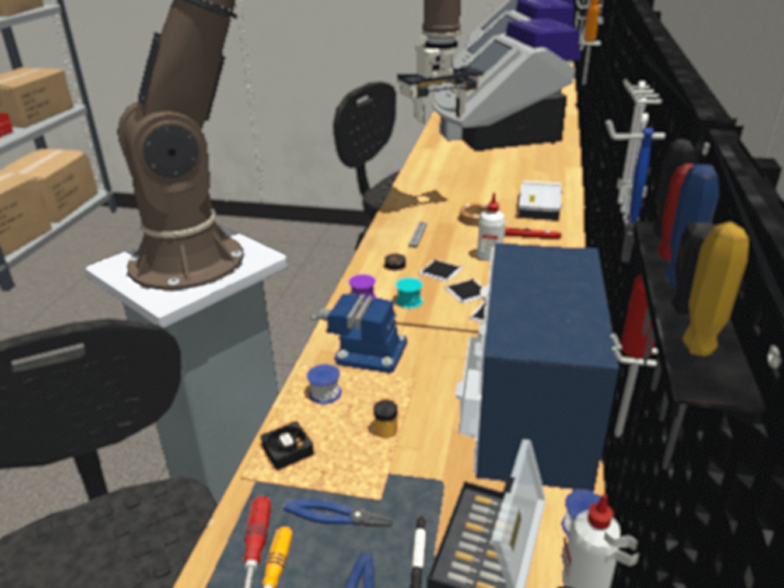

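```bash
python3 - <<'E'
from h import *
c=cam('top'); P=cloud(c); s=1.4
save(c,'crop1.png',(155,120,440,290),2.7)
pts=dict(jar=(506,186),spool=(507,259),fan=(571,233),tape=(291,365),padA=(308,219),padB=(286,267),padC=(268,317),bottle=(195,290),board=(246,188),purple=(369,343),turq=(342,299),vice=(440,270),cab=(400,90),cabcorner=(365,180),cab2=(505,90))
for k,(u,v) in pts.items():
    u=int(u/s);v=int(v/s); print(k,np.nanmedian(P[v-2:v+3,u-2:u+3].reshape(-1,3),0).round(), c['image'][v,u])
# height map of top region
m=(P[...,2]>60)
print('vice max',np.nanmax(P[165:225,285:345,2]))
E
```

```text
jar [ 690. -103.   48.] [88 76 65]
spool [ 555. -104.   40.] [ 83  91 152]
fan [ 609. -223.   22.] [234 226 207]
tape [365. 284.   1.] [246 207 135]
padA [634. 258.   4.] [83 73 59]
padB [544. 296.   5.] [83 68 57]
padC [451. 326.   5.] [84 68 53]
bottle [483. 436. 104.] [167 161 150]
board [687. 374.  20.] [ 87 137  93]
purple [401. 142.  40.] [185 109 212]
turq [480. 190.  41.] [ 95 222 217]
vice [527.  19.  88.] [149 146 134]
cab [800.  94. 208.] [ 65  81 104]
cabcorner [688. 152.  79.] [194 194 191]
cab2 [845. -93. 115.] [73 70 70]
vice max 101.58852626623974
```

View pics/crop1.png

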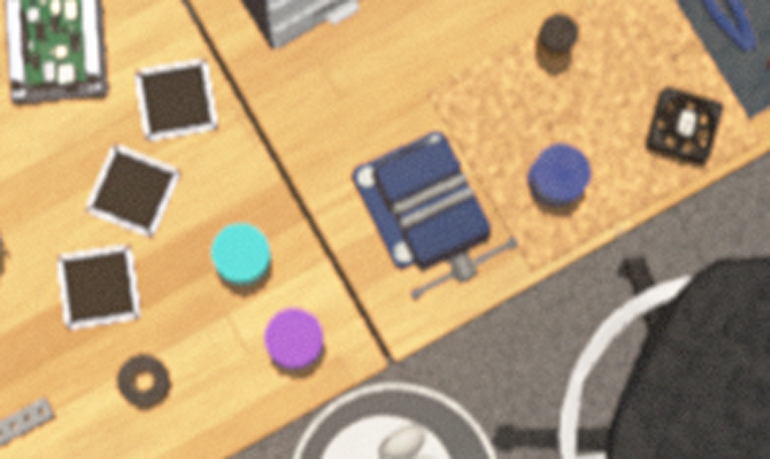

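```bash
cat >> h.py <<'E'
def blob(c,P,xy,r,zlo,zhi,dark=None,h=None):
    """masked minAreaRect of top surface near xy; rays to plane h -> centre, sides, yaw(deg mod 90)"""
    m=(np.hypot(P[...,0]-xy[0],P[...,1]-xy[1])<r)&(P[...,2]>zlo)&(P[...,2]<zhi)
    if dark: m&=c['image'].max(-1)<dark
    m=cv2.morphologyEx(m.astype(np.uint8),cv2.MORPH_CLOSE,np.ones((3,3)))
    cs,_=cv2.findContours(m,cv2.RETR_EXTERNAL,cv2.CHAIN_APPROX_NONE)
    k=max(cs,key=cv2.contourArea)[:,0,:]
    Q=np.array([ray(c,u,v,h)[:2] for u,v in k],np.float32)
    (cx,cy),(w,hh),a=cv2.minAreaRect(Q); (ex,ey),er=cv2.minEnclosingCircle(Q)
    M=cv2.moments(Q); return dict(rect=(round(cx,1),round(cy,1)),size=(round(w),round(hh)),yaw=round(a%90,1),mom=(round(M['m10']/M['m00'],1),round(M['m01']/M['m00'],1)),r=round(er,1))
E
python3 - <<'E'
from h import *
c=cam('top'); P=cloud(c)
for k,a in dict(jar=((690,-103),40,38,60,None,48),spool=((555,-104),45,32,50,None,40),fan=((609,-223),60,13,40,None,22),tape=((380,284),60,9,30,None,18),A=((634,258),50,-9,20,120,4),B=((544,296),50,-9,20,120,4),C=((451,326),50,-9,20,120,4),bottle=((480,440),60,60,170,None,100),strip=((330,370),90,5,30,None,10)).items():
    try: print(k,blob(c,P,*a))
    except Exception as e: print(k,e)
E
```

```text
jar {'rect': (688.6, -103.9), 'size': (36, 37), 'yaw': 45.8, 'mom': (688.8, -103.9), 'r': 20.1}
spool {'rect': (557.3, -107.0), 'size': (50, 51), 'yaw': 89.3, 'mom': (557.7, -106.6), 'r': 26.7}
fan {'rect': (606.1, -226.0), 'size': (62, 68), 'yaw': 73.4, 'mom': (608.8, -226.9), 'r': 42.4}
tape {'rect': (362.6, 280.4), 'size': (47, 47), 'yaw': 49.8, 'mom': (362.4, 280.0), 'r': 27.0}
A {'rect': (633.9, 258.2), 'size': (55, 57), 'yaw': 11.3, 'mom': (633.9, 258.4), 'r': 38.1}
B {'rect': (544.0, 297.3), 'size': (56, 56), 'yaw': 68.6, 'mom': (544.2, 297.1), 'r': 37.8}
C {'rect': (451.6, 326.3), 'size': (55, 57), 'yaw': 10.1, 'mom': (451.7, 326.4), 'r': 37.9}
bottle {'rect': (488.3, 440.8), 'size': (60, 58), 'yaw': 28.6, 'mom': (488.0, 440.4), 'r': 32.9}
strip {'rect': (309.1, 406.0), 'size': (36, 96), 'yaw': 29.9, 'mom': (313.9, 409.5), 'r': 48.6}
```

```bash
cat >> h.py <<'E'
def go(x,y,z,yaw=None):
    """print tool-frame slide/rotation to reach TCP xyz with closing axis (tool y) at world yaw deg, tool down"""
    s=status.observe(); R=np.array(s['eef_rot']); p=np.array(s['ee_pos']); d=(R.T@(np.array([x,y,z])-p))/1000
    y0=np.degrees(np.arctan2(R[1,1],R[0,1])); 
    if yaw is None: yaw=y0
    a=(yaw-y0+90)%180-90; w=cv2.Rodrigues(R.T@(cv2.Rodrigues(np.array([0,0,np.radians(a)]))[0]@np.c_[[np.sin(np.radians(y0)),-np.cos(np.radians(y0)),0],[np.cos(np.radians(y0)),np.sin(np.radians(y0)),0],[0,0,-1]]))[0].ravel()
    print('slide',d.round(4),'rot',w.round(4),'n',round(np.linalg.norm(d)/.05,1),'yaw',round(y0,1),'q7',round(s['q'][6]),'t',s['clock'])
E
python3 -c "
from h import *
go(660,-104,170,90)"
```

```text
slide [-0.6475 -0.4597  0.0567] rot [-1.5386e+00  3.1660e-01 -1.0000e-04] n 15.9 yaw 66.7 q7 -4 t 0.25
```

```bash
sed -i 's/np.c_\[\[np.sin(np.radians(y0)),-np.cos(np.radians(y0)),0\]/np.c_[[-np.sin(np.radians(y0)),np.cos(np.radians(y0)),0]/' h.py
python3 -c "
from h import *
go(660,-104,170,90)"
```

```text
slide [-0.6475 -0.4597  0.0567] rot [-7.000e-04 -1.000e-04 -4.059e-01] n 15.9 yaw 66.7 q7 -4 t 0.25
```

Call:
arm_command --slide '[[-0.04,-0.028,0],[-0.32,-0.23,0],[-0.32,-0.23,0],[-0.32,-0.23,0],[-0.32,-0.23,0],[-0.32,-0.23,0],[-0.32,-0.23,0],[-0.32,-0.23,0],[-0.6475,-0.4597,0.0567],[-0.6475,-0.4597,0.0567]]' --rotation '[[0,0,-0.1],[0,0,-0.4059],[0,0,-0.4059],[0,0,-0.4059],[0,0,-0.4059],[0,0,-0.4059],[0,0,-0.4059],[0,0,-0.4059],[0,0,-0.4059],[0,0,-0.4059]]' --claw '[0.0918,0.0918,0.0918,0.0918,0.0918,0.0918,0.0918,0.0918,0.0918,0.0918]'

```text
clock: 1.25
ee_pos: [502.8, 150.7, 212.9]
eef_rot: [[-1.0, -0.0, 0.001], [-0.0, 1.0, 0.001], [-0.001, 0.001, -1.0]]
contact_force: [-0.8, 0.8, -0.2]
gripper_width: 91.9
grip_force: 0.0
```

```bash
python3 -c "
from h import *
go(660,-104,170,90)"
```

```text
slide [-0.157  -0.2548  0.0429] rot [0.0006 0.001  0.0005] n 6.0 yaw 90.0 q7 70 t 1.25
```

Call:
arm_command --slide '[[-0.157,-0.255,0.043],[-0.157,-0.255,0.043],[-0.157,-0.255,0.043],[-0.157,-0.255,0.043],[-0.157,-0.255,0.043],[-0.157,-0.255,0.043],[-0.157,-0.255,0.043],[-0.157,-0.255,0.043],[-0.157,-0.255,0.043]]' --rotation '[[0,0,0],[0,0,0],[0,0,0],[0,0,0],[0,0,0],[0,0,0],[0,0,0],[0,0,0],[0,0,0]]' --claw '[0.0918,0.0918,0.0918,0.0918,0.0918,0.0918,0.0918,0.0918,0.0918]'

```text
clock: 2.15
ee_pos: [658.7, -101.1, 169.5]
eef_rot: [[-1.0, -0.001, -0.001], [-0.001, 1.0, 0.001], [0.001, 0.001, -1.0]]
contact_force: [0.3, 1.8, -0.4]
gripper_width: 91.6
grip_force: 0.0
```

```bash
python3 - <<'E'
from h import *
c=cam('wrist'); save(c,'w1.png'); P=cloud(c)
for k,a in dict(jar=((689,-104),40,38,60,None,48),spool=((557,-107),45,32,50,None,40)).items():
    try: print(k,blob(c,P,*a))
    except Exception as e: print(k,e)
go(688.7,-104,60,90)
E
```

```text
jar {'rect': (689.8, -103.2), 'size': (38, 36), 'yaw': 0.0, 'mom': (689.8, -103.1), 'r': 19.4}
spool {'rect': (559.6, -104.9), 'size': (53, 53), 'yaw': 0.1, 'mom': (559.3, -104.7), 'r': 26.8}
slide [-0.03   -0.0036  0.1098] rot [ 0.0012 -0.0002  0.0022] n 2.3 yaw 90.1 q7 100 t 2.2
```

View pics/w1.png

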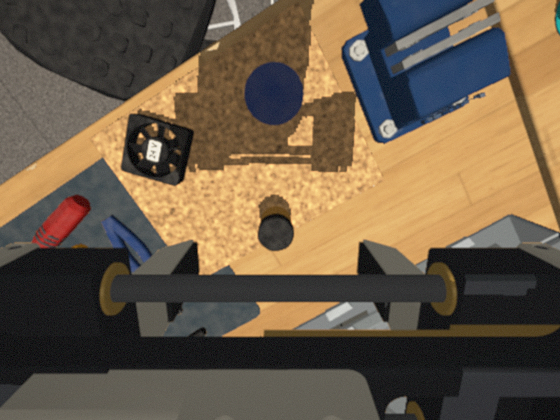

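Call:
arm_command --slide '[[-0.031,-0.0025,0.03],[-0.031,-0.0025,0.07],[-0.031,-0.0025,0.11],[-0.031,-0.0025,0.14],[-0.031,-0.0025,0.159],[-0.031,-0.0025,0.159],[-0.031,-0.0025,0.159],[-0.031,-0.0025,0.159],[-0.031,-0.0025,0.159],[-0.031,-0.0025,0.159]]' --rotation '[[0,0,0],[0,0,0],[0,0,0],[0,0,0],[0,0,0],[0,0,0],[0,0,0],[0,0,0],[0,0,0],[0,0,0]]' --claw '[0.0918,0.0918,0.0918,0.0918,0.0918,0.0918,0.03,0.03,0.03,0.03]'

```text
clock: 3.2
ee_pos: [690.7, -105.1, 12.0]
eef_rot: [[-1.0, -0.0, 0.002], [-0.0, 1.0, -0.0], [-0.002, -0.0, -1.0]]
contact_force: [0.8, -1.1, 0.7]
gripper_width: 63.8
grip_force: 0.0
```

Call:
arm_command --slide '[[0,0,0],[0,0,0],[0,0,0]]' --rotation '[[0,0,0],[0,0,0],[0,0,0]]' --claw '[0.03,0.03,0.03]'

```text
clock: 3.5
ee_pos: [690.0, -105.2, 10.8]
eef_rot: [[-1.0, 0.0, 0.0], [0.0, 1.0, 0.0], [-0.0, 0.0, -1.0]]
contact_force: [0.9, 0.9, -0.3]
gripper_width: 40.3
grip_force: 0.4
```

```bash
python3 - <<'E'
from h import *
c=cam('wrist'); P=cloud(c)
print(blob(c,P,(607,-226),60,13,40,None,22))
s=status.observe(); print(s['ee_pos'],s['gripper_width'],s['grip_force'],s['contact_force'],s['clock'])
E
```

```text
{'rect': (615.0, -213.7), 'size': (45, 60), 'yaw': 73.4, 'mom': (616.3, -212.9), 'r': 35.8}
[ 689.96089779 -105.14301001   10.69538441] 36.99860818501576 30.356034636497498 [0.57508697 0.0749271  1.22346177] 3.55
```

Call:
arm_command --slide '[[0,0,-0.015],[0,0,-0.05],[0.01,0,-0.09],[0.03,0.01,-0.13],[0.06,0.03,-0.165],[0.09,0.065,-0.18],[0.11,0.105,-0.18],[0.12,0.15,-0.18],[0.13,0.195,-0.18],[0.13,0.24,-0.18]]' --rotation '[[0,0,0],[0,0,0],[0,0,0],[0,0,0],[0,0,0],[0,0,0],[0,0,0],[0,0,0],[0,0,0],[0,0,0]]' --claw '[0.03,0.03,0.03,0.03,0.03,0.03,0.03,0.03,0.03,0.03]'

```text
clock: 4.55
ee_pos: [558.7, 136.3, 192.3]
eef_rot: [[-1.0, 0.0, 0.001], [0.0, 1.0, 0.001], [-0.001, 0.001, -1.0]]
contact_force: [1.0, -0.1, -0.6]
gripper_width: 36.7
grip_force: 30.0
```

```bash
python3 -c "
from h import *
go(634,258.3,100,90)"
```

```text
slide [-0.0752  0.122   0.0924] rot [ 0.0006  0.0008 -0.0003] n 3.4 yaw 90.0 q7 75 t 4.55
```

Call:
arm_command --slide '[[-0.01,0.03,0.005],[-0.03,0.07,0.02],[-0.05,0.1,0.05],[-0.07,0.12,0.08],[-0.075,0.122,0.092],[-0.075,0.122,0.092],[-0.075,0.122,0.092],[-0.075,0.122,0.092]]' --rotation '[[0,0,0],[0,0,0],[0,0,0],[0,0,0],[0,0,0],[0,0,0],[0,0,0],[0,0,0]]' --claw '[0.03,0.03,0.03,0.03,0.03,0.03,0.03,0.03]'

```text
clock: 5.35
ee_pos: [635.6, 255.8, 100.8]
eef_rot: [[-1.0, 0.001, 0.002], [0.001, 1.0, 0.001], [-0.002, 0.001, -1.0]]
contact_force: [-0.7, 0.7, -0.2]
gripper_width: 36.4
grip_force: 30.0
```

```bash
python3 - <<'E'
from h import *
c=cam('wrist'); save(c,'w2.png'); P=cloud(c)
for k,xy in dict(A=(634,258),B=(544,297),C=(451,326)).items(): 
    try: print(k,blob(c,P,xy,50,-9,20,120,4))
    except Exception as e: print(k,e)
try: print(blob(c,P,(634,258),50,110,160,None,137))
except Exception as e: print(e)
go(634,258.3,15,90)
E
```

```text
A {'rect': (630.9, 261.6), 'size': (65, 74), 'yaw': 10.5, 'mom': (628.5, 261.1), 'r': 45.7}
B {'rect': (547.4, 301.4), 'size': (80, 70), 'yaw': 65.9, 'mom': (545.2, 298.4), 'r': 48.2}
C {'rect': (480.9, 334.4), 'size': (65, 12), 'yaw': 89.9, 'mom': (479.0, 326.2), 'r': 32.6}
{'rect': (618.8, 256.1), 'size': (57, 18), 'yaw': 89.9, 'mom': (620.5, 256.0), 'r': 28.9}
slide [0.0017 0.0022 0.0858] rot [ 0.0008  0.0022 -0.0013] n 1.7 yaw 89.9 q7 68 t 5.4
```

View pics/w2.png

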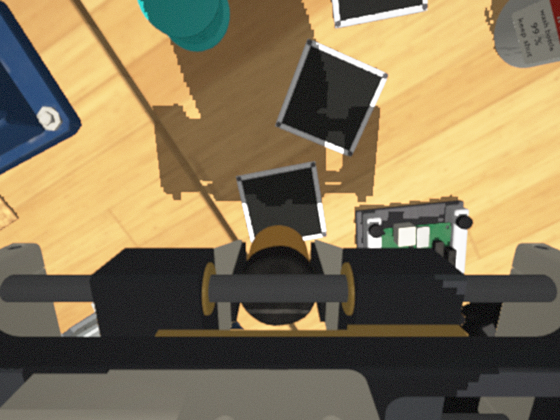

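```bash
python3 - <<'E'
from h import *
c=cam('wrist')
f=lambda L:np.array([ray(c,u,v,4)[:2] for u,v in L])
a=f([(239,178),(315,165),(326,234)]);b=f([(311,42),(386,74),(350,153),(278,125)])
print(a.round(1),(a[0]+a[2])/2); print(b.mean(0),(b[0]+b[2])/2,(b[1]+b[3])/2)
print(np.linalg.norm(a[0]-a[1]),np.linalg.norm(a[2]-a[1]),np.linalg.norm(b-np.roll(b,1,0),axis=1))
go(634,258.3,15,90)
E
```

```text
[[607.8 223.1]
 [596.7 288.4]
 [659.5 300.5]] [633.64779089 261.81105194]
[544.55969692 299.65883664] [544.60614044 299.91231909] [544.5132534  299.40535419]
66.2052646541615 63.95150921731707 [66.25643969 63.90011355 66.04762684 64.91433021]
slide [0.0017 0.002  0.0856] rot [ 0.0009  0.0021 -0.0011] n 1.7 yaw 89.9 q7 68 t 5.45
```

```bash
python3 - <<'E'
from h import *
c=cam('wrist'); s=status.observe(); p=s['ee_pos']
print(p,-c['R'].T@c['t'])
for uv,z in [((278,290),p[2]+37),((228,290),p[2]),((329,290),p[2])]: print(ray(c,*uv,z))
im=c['image'][215:330,200:360]; save(c,'w3.png',(190,150,370,340),3.2)
E
```

```text
[635.35845254 256.38300729 100.31811229] [562.58522421 256.45435561 258.64601809]
[636.04377028 256.67913295 137.31811229]
[658.38325183 226.79754601 100.31811229]
[658.50922315 287.31732089 100.31811229]
```

View pics/w3.png

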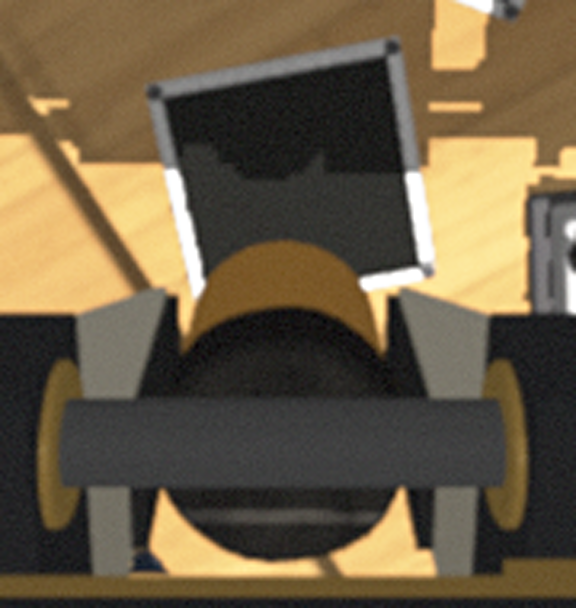

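Call:
arm_command --slide '[[0.0004,0.002,0.03],[0.0004,0.002,0.06],[0.0004,0.002,0.075],[0.0004,0.002,0.08],[0.0004,0.002,0.08],[0.0004,0.002,0.08]]' --rotation '[[0,0,0],[0,0,0],[0,0,0],[0,0,0],[0,0,0],[0,0,0]]' --claw '[0.03,0.03,0.03,0.03,0.03,0.03]'

```text
clock: 6.1
ee_pos: [635.5, 259.1, 20.1]
eef_rot: [[-1.0, 0.0, 0.002], [0.0, 1.0, 0.001], [-0.002, 0.001, -1.0]]
contact_force: [0.1, -0.2, -1.3]
gripper_width: 37.0
grip_force: 30.0
```

```bash
python3 -c "
from h import *
go(635,259,15,90); print(status.observe()['ee_pos'],status.observe()['contact_force'])"
```

```text
slide [ 0.0005 -0.0001  0.0051] rot [ 0.0008  0.0018 -0.0002] n 0.1 yaw 90.0 q7 69 t 6.1
[635.51208566 259.09645793  20.10867984] [ 0.08733632 -0.20435216 -1.33331061]
```

Lower the last bit, release, raise and look.

Call:
arm_command --slide '[[0.0005,0,0.003],[0.0005,0,0.005],[0.0005,0,0.005],[0.0005,0,0.005],[0.0005,0,0.005],[0.0005,0,0.005],[0.0005,0,0.005],[0.0005,0,0.005]]' --rotation '[[0,0,0],[0,0,0],[0,0,0],[0,0,0],[0,0,0],[0,0,0],[0,0,0],[0,0,0]]' --claw '[0.03,0.03,0.03,0.06,0.06,0.06,0.06,0.06]'

```text
clock: 6.9
ee_pos: [634.0, 258.8, 13.6]
eef_rot: [[-1.0, -0.0, -0.0], [-0.0, 1.0, -0.0], [0.0, -0.0, -1.0]]
contact_force: [-0.6, 0.3, -0.4]
gripper_width: 59.9
grip_force: 0.0
```

Call:
arm_command --slide '[[0,0,-0.02],[0,0,-0.06],[0.01,0,-0.1],[0.03,0,-0.14],[0.06,0,-0.17],[0.07,0,-0.18],[0.07,0,-0.18],[0.07,0,-0.18]]' --rotation '[[0,0,0],[0,0,0],[0,0,0],[0,0,0],[0,0,0],[0,0,0],[0,0,0],[0,0,0]]' --claw '[0.06,0.06,0.06,0.09,0.09,0.09,0.09,0.09]'

```text
clock: 7.7
ee_pos: [564.3, 258.5, 192.8]
eef_rot: [[-1.0, 0.0, -0.0], [0.0, 1.0, -0.001], [0.0, -0.001, -1.0]]
contact_force: [0.8, -0.5, 0.1]
gripper_width: 89.3
grip_force: 0.0
```

```bash
python3 - <<'E'
from h import *
c=cam('wrist'); save(c,'w4.png'); P=cloud(c)
print('jar',blob(c,P,(634,259),40,42,66,None,52))
for k,xy in dict(B=(544,298),C=(451,327)).items(): print(k,blob(c,P,xy,50,-9,20,120,4))
print(status.observe()['ee_pos'])
c=cam('top'); P=cloud(c); print('top jar',blob(c,P,(634,259),40,42,66,None,52))
E
```

```text
jar {'rect': (632.7, 259.8), 'size': (36, 36), 'yaw': 90.0, 'mom': (633.4, 259.5), 'r': 19.8}
B {'rect': (533.0, 294.1), 'size': (85, 81), 'yaw': 71.2, 'mom': (536.5, 300.3), 'r': 47.4}
C {'rect': (459.5, 320.3), 'size': (82, 85), 'yaw': 1.8, 'mom': (457.0, 319.8), 'r': 47.9}
[564.35351678 258.25878592 192.1601755 ]Traceback (most recent call last):
  File "<stdin>", line 6, in <module>
  File "h.py", line 22, in blob
    k=max(cs,key=cv2.contourArea)[:,0,:]
      ~~~^^^^^^^^^^^^^^^^^^^^^^^^
ValueError: max() iterable argument is empty
```

View pics/w4.png

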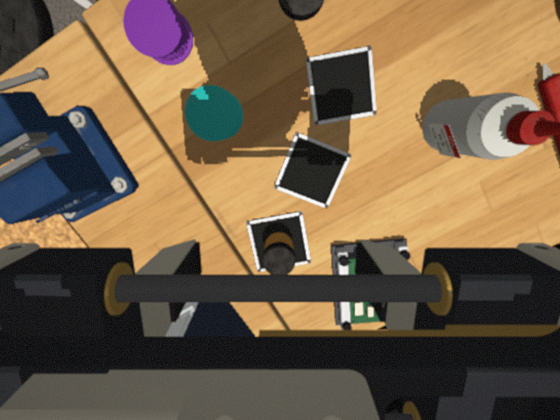

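```bash
cat >> h.py <<'E'
def quad(c,xy,r=62,zmax=15):
    """outer plate corners: bright border via dark face rect excl."""
E
python3 - <<'E'
from h import *
c=cam('wrist')
f=lambda L,z=4:np.array([ray(c,u,v,z)[:2] for u,v in L])
a=f([(249,221),(301,213),(310,266)]);print('A',(a[0]+a[2])/2,np.linalg.norm(a[0]-a[1]),np.linalg.norm(a[1]-a[2]))
for L in ([(300,135),(349,152),(324,205),(276,187)],[(308,57),(370,46),(375,113),(318,121)]):
    b=f(L);print((b[0]+b[2])/2,(b[1]+b[3])/2,np.linalg.norm(b-np.roll(b,1,0),axis=1), 'yaw',np.degrees(np.arctan2(*(b[1]-b[0])[::-1])))
save(c,'w5.png',(235,195,325,285),6)
E
```

```text
A [635.21805516 261.39392405] 64.09031835514915 71.70964884494107
[543.97336166 298.79196096] [542.41298004 298.19805103] [65.60071718 59.56571863 67.98921783 61.73814412] yaw 71.46059441943684
[451.34745441 328.25516067] [450.37328931 329.15030962] [66.05156513 65.36723869 67.64714068 63.3110891 ] yaw 99.15082763354405
```

View pics/w5.png

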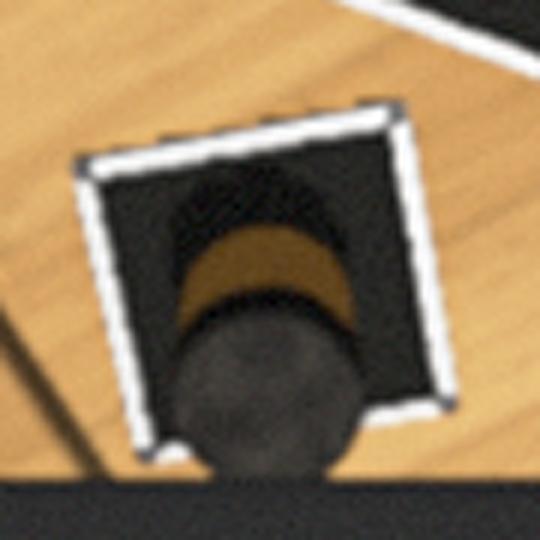

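```bash
python3 - <<'E'
from h import *
c=cam('wrist')
f=lambda L,z=4:np.array([ray(c,235+(u+.5)/6-.5,195+(v+.5)/6-.5,z)[:2] for u,v in L])
b=f([(82,168),(396,112),(448,403),(148,452)]);print(b.mean(0),np.linalg.norm(b-np.roll(b,1,0),axis=1))
print('lid',f([(269,385)],52), 'base front', f([(267,225)],4))
E
```

```text
[633.09291319 260.33697119] [65.00092881 64.84554608 65.44414544 64.73163603]
lid [[632.61175503 260.22291667]] base front [[619.36159438 260.01457479]]
```

```bash
python3 -c "
from h import *
R=status.observe()
go(617,-192,170,-16.6)"
```

```text
slide [-0.0531 -0.4502  0.0226] rot [-2.0000e-04 -2.5000e-03 -1.2818e+00] n 9.1 yaw 90.0 q7 64 t 7.9
```

Call:
arm_command --slide '[[0,-0.02,0],[0,-0.07,0],[-0.01,-0.12,0],[-0.015,-0.16,0],[-0.02,-0.2,0],[-0.025,-0.24,0],[-0.03,-0.28,0],[-0.035,-0.32,0],[-0.04,-0.36,0.01],[-0.045,-0.4,0.02]]' --rotation '[[0,0,0.1],[0,0,0.24],[0,0,0.38],[0,0,0.52],[0,0,0.66],[0,0,0.8],[0,0,0.94],[0,0,1.08],[0,0,1.22],[0,0,1.36]]' --claw '[0.09,0.09,0.09,0.09,0.09,0.09,0.09,0.09,0.09,0.09]'

```text
clock: 8.9
ee_pos: [609.3, -143.2, 172.8]
eef_rot: [[-0.204, 0.979, -0.0], [0.979, 0.204, -0.001], [-0.0, -0.0, -1.0]]
contact_force: [0.9, 0.2, -0.9]
gripper_width: 90.3
grip_force: 0.0
```

```bash
python3 -c "
from h import *
go(617,-192,170,-16.6)"
```

```text
slide [-0.0494 -0.0024  0.0029] rot [-3.000e-04  6.000e-04  4.947e-01] n 1.0 yaw 11.7 q7 36 t 8.9
```

Call:
arm_command --slide '[[-0.03,-0.002,0.003],[-0.049,-0.002,0.003],[-0.049,-0.002,0.003],[-0.049,-0.002,0.003],[-0.049,-0.002,0.003],[-0.049,-0.002,0.003],[-0.049,-0.002,0.003]]' --rotation '[[0,0,0.12],[0,0,0.26],[0,0,0.4],[0,0,0.495],[0,0,0.495],[0,0,0.495],[0,0,0.495]]' --claw '[0.09,0.09,0.09,0.09,0.09,0.09,0.09]'

```text
clock: 9.6
ee_pos: [617.4, -189.4, 170.3]
eef_rot: [[0.278, 0.961, -0.0], [0.961, -0.278, -0.0], [-0.0, -0.0, -1.0]]
contact_force: [0.3, 0.6, 0.9]
gripper_width: 90.0
grip_force: 0.0
```

```bash
python3 - <<'E'
from h import *
c=cam('wrist'); save(c,'w6.png'); P=cloud(c)
print('fan',blob(c,P,(607,-226),60,12,40,None,20))
print('fan',blob(c,P,(607,-226),60,12,40,90,20))
go(607.5,-226.5,3,-16.6)
E
```

```text
fan {'rect': (611.7, -224.4), 'size': (61, 60), 'yaw': 73.9, 'mom': (611.6, -224.6), 'r': 41.2}
fan {'rect': (611.5, -224.3), 'size': (61, 60), 'yaw': 73.9, 'mom': (611.4, -224.5), 'r': 40.8}
slide [-0.0383  0.0009  0.1675] rot [-0.0002  0.      0.0075] n 3.4 yaw -16.2 q7 16 t 9.65
```

View pics/w6.png

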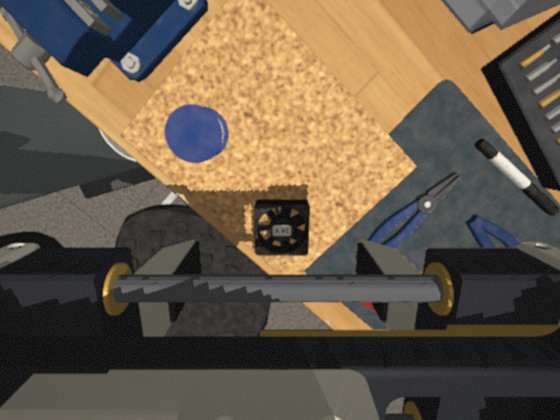

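```bash
python3 -c "
from h import *
go(609.5,-225.2,4,-16.2)"
```

```text
slide [-0.0365  0.0024  0.1665] rot [-0.0002  0.      0.0005] n 3.4 yaw -16.2 q7 16 t 9.65
```

Call:
arm_command --slide '[[-0.03,0.0024,0.03],[-0.0365,0.0024,0.08],[-0.0365,0.0024,0.125],[-0.0365,0.0024,0.15],[-0.0365,0.0024,0.16],[-0.0365,0.0024,0.165],[-0.0365,0.0024,0.166],[-0.0365,0.0024,0.166],[-0.0365,0.0024,0.166],[-0.0365,0.0024,0.166]]' --rotation '[[0,0,0],[0,0,0],[0,0,0],[0,0,0],[0,0,0],[0,0,0],[0,0,0],[0,0,0],[0,0,0],[0,0,0]]' --claw '[0.09,0.09,0.09,0.09,0.09,0.09,0.09,0.05,0.05,0.05]'

```text
clock: 10.65
ee_pos: [610.1, -225.3, 5.8]
eef_rot: [[0.28, 0.96, 0.002], [0.96, -0.28, -0.0], [0.0, 0.002, -1.0]]
contact_force: [0.8, -0.0, -0.2]
gripper_width: 70.6
grip_force: 0.0
```

Call:
arm_command --slide '[[0,0,0],[0,0,0],[0,0,-0.01],[0,0,-0.04],[0,0,-0.08],[0,0,-0.12],[0,0,-0.16],[0,0,-0.19],[0,0,-0.19],[0,0,-0.19]]' --rotation '[[0,0,0],[0,0,0],[0,0,0],[0,0,0],[0,0,0],[0,0,0],[0,0,0],[0,0,0],[0,0,0],[0,0,0]]' --claw '[0.05,0.05,0.05,0.05,0.05,0.05,0.05,0.05,0.05,0.05]'

```text
clock: 11.65
ee_pos: [609.5, -225.2, 195.4]
eef_rot: [[0.28, 0.96, 0.001], [0.96, -0.28, 0.0], [0.0, 0.001, -1.0]]
contact_force: [-0.8, 0.4, -0.9]
gripper_width: 59.7
grip_force: 30.0
```

```bash
python3 - <<'E'
from h import *
c=cam('wrist'); save(c,'w7.png',(180,140,380,340),3)
p=status.observe()['ee_pos'];print(p,c['R'])
print('slide for place'); go(451.2,327,100,9.5)
E
```

```text
[ 608.94298939 -224.75325873  194.23045411] [[ 0.95990026 -0.28033985  0.00102806]
 [-0.2700473  -0.9236609   0.27189151]
 [-0.07527245 -0.26126636 -0.96232736]]
slide for place
slide [ 0.4854 -0.306   0.0947] rot [-0.0008 -0.0006 -0.4499] n 11.6 yaw -16.3 q7 19 t 11.7
```

View pics/w7.png

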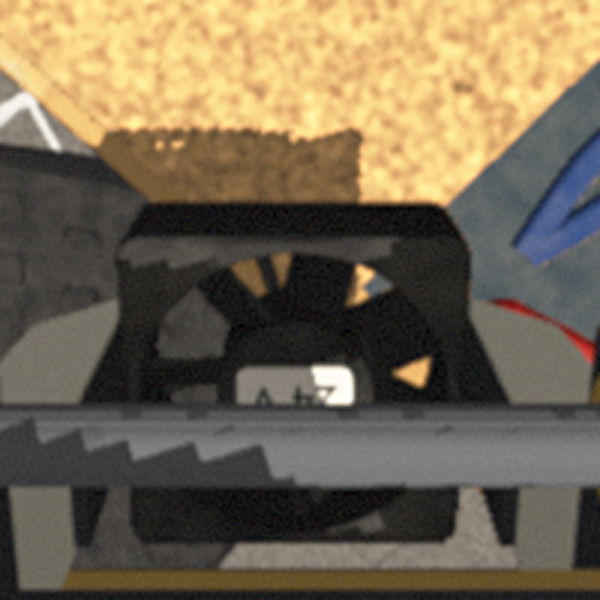

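```bash
python3 - <<'E'
from h import *
c=cam('wrist'); s=status.observe(); p=np.array(s['ee_pos']); R=np.array(s['eef_rot'])
for v in (218.4,320.4): print(R.T@(ray(c,277,v,p[2]+17)-p))
E
```

```text
[ 29.03564819   0.72755334 -16.99254471]
[-30.1302205    0.6866423  -17.01079245]
```

Call:
arm_command --slide '[[0.015,-0.01,0],[0.05,-0.03,0],[0.095,-0.055,0],[0.135,-0.08,0],[0.175,-0.105,0],[0.215,-0.13,0],[0.255,-0.155,0],[0.295,-0.18,0],[0.335,-0.205,0],[0.375,-0.235,0]]' --rotation '[[0,0,0],[0,0,-0.05],[0,0,-0.1],[0,0,-0.15],[0,0,-0.2],[0,0,-0.25],[0,0,-0.3],[0,0,-0.35],[0,0,-0.4],[0,0,-0.45]]' --claw '[0.05,0.05,0.05,0.05,0.05,0.05,0.05,0.05,0.05,0.05]'

```text
clock: 12.75
ee_pos: [487.8, 202.0, 193.6]
eef_rot: [[-0.167, 0.986, -0.001], [0.986, 0.167, -0.001], [-0.001, -0.002, -1.0]]
contact_force: [0.9, 0.3, -0.2]
gripper_width: 59.8
grip_force: 30.0
```

```bash
python3 -c "
from h import *
go(451.1,327.4,80,9.5)"
```

```text
slide [ 0.1299 -0.0151  0.1135] rot [-0.0015  0.0011  0.0017] n 3.5 yaw 9.6 q7 -6 t 12.75
```

Call:
arm_command --slide '[[0.04,-0.005,0],[0.08,-0.01,0.005],[0.11,-0.015,0.02],[0.13,-0.015,0.05],[0.13,-0.015,0.09],[0.13,-0.015,0.113],[0.13,-0.015,0.113],[0.13,-0.015,0.113],[0.13,-0.015,0.113]]' --rotation '[[0,0,0],[0,0,0],[0,0,0],[0,0,0],[0,0,0],[0,0,0],[0,0,0],[0,0,0],[0,0,0]]' --claw '[0.05,0.05,0.05,0.05,0.05,0.05,0.05,0.05,0.05]'

```text
clock: 13.65
ee_pos: [453.6, 326.6, 82.8]
eef_rot: [[-0.164, 0.986, 0.001], [0.986, 0.164, 0.001], [0.001, 0.001, -1.0]]
contact_force: [0.1, 0.8, -0.5]
gripper_width: 59.5
grip_force: 30.0
```

```bash
python3 - <<'E'
from h import *
c=cam('wrist'); save(c,'w8.png',(160,120,400,340),2.5)
go(451.1,327.4,15,9.5); print(status.observe()['ee_pos'])
E
```

```text
slide [ 0.001  -0.0025  0.068 ] rot [ 0.0018 -0.0012 -0.0004] n 1.4 yaw 9.5 q7 -14 t 13.7
[453.65782114 326.73977472  83.03753586]
```

View pics/w8.png

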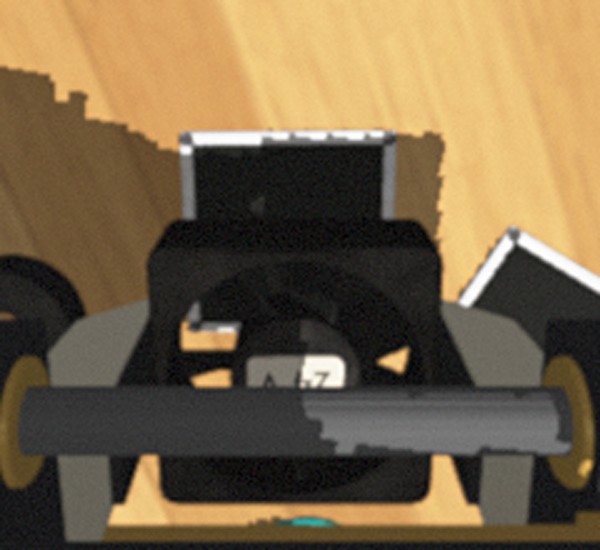

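```bash
python3 - <<'E'
from h import *
c=cam('wrist'); s=status.observe(); p=np.array(s['ee_pos']); R=np.array(s['eef_rot'])
a=ray(c,234.3,175.1,4);b=ray(c,315.5,174.7,4); print(np.linalg.norm(a-b)); m=(a+b)/2-R[:,0]*32.5
print(m, R.T@(m-p))
for v in (120+250/2.5,120+503/2.5): print(R.T@(ray(c,278,v,p[2]+17)-p))
E
```

```text
65.07440382409398
[452.16386641 329.03565869   3.95692481] [ 2.33062844 -1.15449568 79.07021585]
[ 27.95946274   1.2513579  -16.96065863]
[-30.57942637   1.25813557 -17.03823311]
```

Call:
arm_command --slide '[[0.001,-0.0015,0.02],[0.002,-0.0026,0.05],[0.002,-0.0026,0.068],[0.002,-0.0026,0.072],[0.002,-0.0026,0.0745],[0.002,-0.0026,0.0745],[0.002,-0.0026,0.0745]]' --rotation '[[0,0,0],[0,0,0],[0,0,0],[0,0,0],[0,0,0],[0,0,0],[0,0,0]]' --claw '[0.05,0.05,0.05,0.05,0.05,0.05,0.05]'

```text
clock: 14.45
ee_pos: [450.0, 328.1, 9.0]
eef_rot: [[-0.165, 0.986, 0.0], [0.986, 0.165, 0.001], [0.001, 0.0, -1.0]]
contact_force: [-3.5, -1.4, 6.0]
gripper_width: 59.5
grip_force: 30.0
```

```bash
python3 - <<'E'
from h import *
go(451.0,328,8.5,9.5); s=status.observe(); print(s['ee_pos'],s['contact_force'])
E
```

```text
slide [-0.0003  0.001   0.0005] rot [ 0.0003 -0.0012 -0.0002] n 0.0 yaw 9.5 q7 -11 t 14.45
[449.99222733 328.13623065   8.99978552] [-3.50844512 -1.37581398  5.9782948 ]
```

Contact with the plate (6 N). Shift 1 mm, release, rise.

Call:
arm_command --slide '[[0,0.001,-0.0005],[0,0.001,0],[0,0.001,0],[0,0.001,0],[0,0.001,0],[0,0.001,0],[0,0.001,-0.03],[0,0.001,-0.07]]' --rotation '[[0,0,0],[0,0,0],[0,0,0],[0,0,0],[0,0,0],[0,0,0],[0,0,0],[0,0,0]]' --claw '[0.05,0.075,0.075,0.075,0.075,0.075,0.075,0.075]'

```text
clock: 15.25
ee_pos: [449.6, 327.0, 76.4]
eef_rot: [[-0.165, 0.986, -0.003], [0.986, 0.165, -0.003], [-0.003, -0.003, -1.0]]
contact_force: [0.6, 1.2, 0.3]
gripper_width: 74.9
grip_force: 0.0
```

Call:
arm_command --slide '[[0,0,-0.04],[0,0,-0.08],[0,0,-0.12],[-0.03,0.01,-0.12],[-0.07,0.02,-0.12],[-0.11,0.03,-0.12],[-0.15,0.04,-0.12],[-0.19,0.05,-0.12],[-0.19,0.05,-0.12]]' --rotation '[[0,0,0],[0,0,0],[0,0,0],[0,0,0],[0,0,0],[0,0,0],[0,0,0],[0,0,0],[0,0,0]]' --claw '[0.09,0.09,0.09,0.09,0.09,0.09,0.09,0.09,0.09]'

```text
clock: 16.15
ee_pos: [533.6, 142.0, 197.7]
eef_rot: [[-0.156, 0.988, 0.002], [0.988, 0.156, -0.003], [-0.003, 0.001, -1.0]]
contact_force: [0.9, -0.0, 0.1]
gripper_width: 89.9
grip_force: 0.0
```

```bash
python3 - <<'E'
from h import *
c=cam('top'); P=cloud(c)
print('fan',blob(c,P,(451,327),60,16,40,None,25))
save(c,'t2.png',(140,110,290,290),3.3)
go(558.5,-105.7,190,-10)
E
```

```text
fan {'rect': (450.9, 325.1), 'size': (61, 61), 'yaw': 9.3, 'mom': (450.9, 325.3), 'r': 40.2}
slide [-0.252  -0.0143  0.0077] rot [0.0007 0.0009 0.3342] n 5.1 yaw 9.2 q7 2 t 16.2
```

View pics/t2.png

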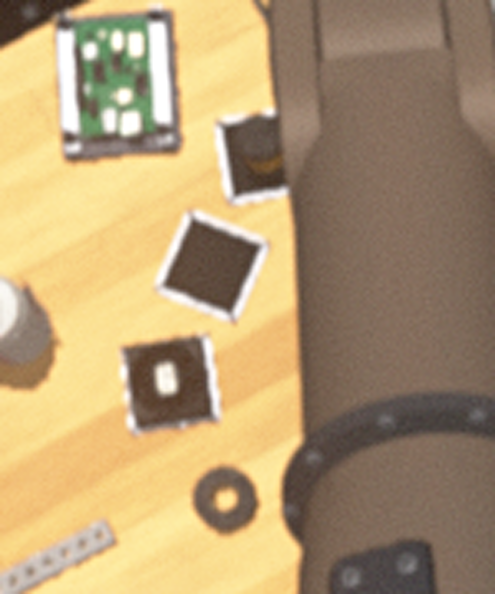

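```bash
python3 - <<'E'
from h import *
go(559,-106.2,100,34.5)
E
```

```text
slide [-0.2525 -0.0139  0.0977] rot [ 3.000e-04  1.100e-03 -4.424e-01] n 5.4 yaw 9.2 q7 2 t 16.2
```

Call:
arm_command --slide '[[-0.03,-0.002,0],[-0.08,-0.004,0],[-0.13,-0.007,0],[-0.18,-0.01,0],[-0.225,-0.014,0],[-0.252,-0.014,0.02],[-0.2525,-0.0139,0.05],[-0.2525,-0.0139,0.08],[-0.2525,-0.0139,0.0977],[-0.2525,-0.0139,0.0977]]' --rotation '[[0,0,-0.1],[0,0,-0.2],[0,0,-0.3],[0,0,-0.4],[0,0,-0.442],[0,0,-0.442],[0,0,-0.442],[0,0,-0.442],[0,0,-0.442],[0,0,-0.442]]' --claw '[0.09,0.09,0.09,0.09,0.09,0.09,0.09,0.09,0.09,0.09]'

```text
clock: 17.2
ee_pos: [557.8, -100.6, 97.0]
eef_rot: [[-0.572, 0.82, -0.005], [0.82, 0.572, 0.001], [0.004, -0.004, -1.0]]
contact_force: [-0.3, 0.5, 0.5]
gripper_width: 89.9
grip_force: 0.0
```

```bash
python3 - <<'E'
from h import *
c=cam('wrist'); P=cloud(c)
try: print('spool',blob(c,P,(559,-106),45,32,50,None,40))
except Exception as e: print(e)
go(559,-106.2,8,34.5); print(status.observe()['ee_pos'])
E
```

```text
spool {'rect': (559.1, -104.0), 'size': (53, 53), 'yaw': 35.0, 'mom': (559.2, -104.2), 'r': 27.0}
slide [-0.0044 -0.0026  0.0906] rot [-0.0018 -0.0019  0.0068] n 1.8 yaw 34.9 q7 57 t 17.25
[ 558.79537219 -101.14424386   98.59930696]
```

Call:
arm_command --slide '[[-0.0035,-0.0028,0.02],[-0.0035,-0.0028,0.05],[-0.0035,-0.0028,0.075],[-0.0035,-0.0028,0.09],[-0.0035,-0.0028,0.09],[-0.0035,-0.0028,0.09],[-0.0035,-0.0028,0.09],[-0.0035,-0.0028,0.09],[-0.0035,-0.0028,0.09],[-0.0035,-0.0028,0.09]]' --rotation '[[0,0,0],[0,0,0],[0,0,0],[0,0,0],[0,0,0],[0,0,0],[0,0,0],[0,0,0],[0,0,0],[0,0,0]]' --claw '[0.09,0.09,0.09,0.09,0.09,0.09,0.045,0.045,0.045,0.045]'

```text
clock: 18.25
ee_pos: [559.4, -106.8, 9.9]
eef_rot: [[-0.571, 0.821, 0.001], [0.821, 0.571, 0.0], [-0.0, 0.001, -1.0]]
contact_force: [1.0, -0.8, 0.9]
gripper_width: 62.6
grip_force: 0.0
```

Call:
arm_command --slide '[[0,0,0],[0,0,0],[0,0,-0.01],[0,0,-0.04],[0,0,-0.08],[0,0,-0.12],[0,0,-0.16],[0,0,-0.18],[0,0,-0.18],[0,0,-0.18]]' --rotation '[[0,0,0],[0,0,0],[0,0,0],[0,0,0],[0,0,0],[0,0,0],[0,0,0],[0,0,0],[0,0,0],[0,0,0]]' --claw '[0.045,0.045,0.045,0.045,0.045,0.045,0.045,0.045,0.045,0.045]'

```text
clock: 19.25
ee_pos: [558.8, -106.7, 189.4]
eef_rot: [[-0.571, 0.821, 0.0], [0.821, 0.571, 0.0], [0.0, 0.0, -1.0]]
contact_force: [0.8, -0.3, -2.9]
gripper_width: 53.1
grip_force: 30.0
```

```bash
python3 - <<'E'
from h import *
c=cam('wrist'); save(c,'w9.png',(180,140,380,340),3)
s=status.observe(); p=np.array(s['ee_pos']); R=np.array(s['eef_rot']); P=cloud(c); 
im=c['image'].astype(int); m=((im[...,2]-im[...,0]>20)&(np.mgrid[0:420,0:560][0]>150)).astype(np.uint8)
cs,_=cv2.findContours(m,0,1); k=max(cs,key=cv2.contourArea)
print(cv2.boundingRect(k)); x,y,w,h=cv2.boundingRect(k)
go(543.7,297.2,100,20)
E
```

```text
(222, 207, 112, 68)
slide [0.3396 0.2187 0.0887] rot [-0.0014 -0.0011  0.2589] n 8.3 yaw 34.8 q7 54 t 19.3
```

View pics/w9.png

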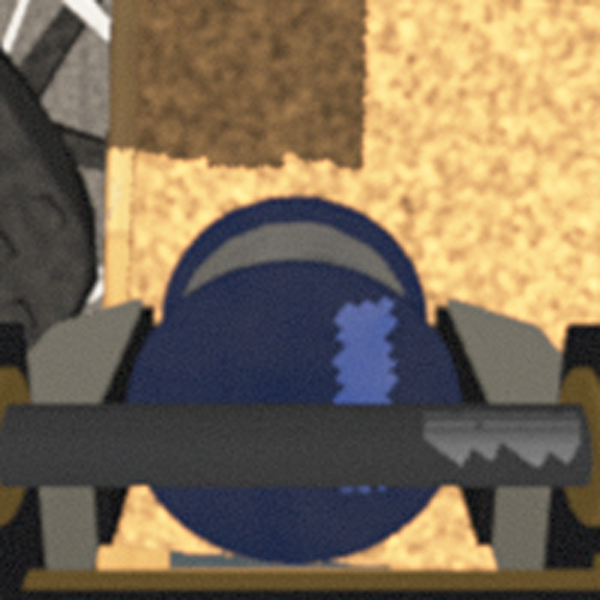

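```bash
python3 - <<'E'
from h import *
c=cam('wrist'); s=status.observe(); p=np.array(s['ee_pos']); R=np.array(s['eef_rot'])
for v in (225.8,327): print(R.T@(ray(c,278,v,p[2]+30.8)-p))
go(543.7,297.2,100,20)
E
```

```text
[ 29.03029381   1.30046225 -30.75420991]
[-24.58295169   1.31535996 -30.84351828]
slide [0.3395 0.2189 0.0883] rot [-0.0021 -0.0014  0.2588] n 8.3 yaw 34.8 q7 54 t 19.35
```

```bash
python3 - <<'E'
from h import *
go(544.8,295.6,100,34.8)
E
```

```text
slide [0.3376 0.2189 0.0883] rot [-0.0019 -0.0017  0.0005] n 8.2 yaw 34.8 q7 54 t 19.35
```

Call:
arm_command --slide '[[0.01,0.006,0],[0.04,0.026,0],[0.08,0.052,0],[0.12,0.078,0],[0.16,0.104,0],[0.2,0.13,0],[0.24,0.156,0],[0.275,0.18,0],[0.305,0.2,0],[0.325,0.212,0.01]]' --rotation '[[0,0,0],[0,0,0],[0,0,0],[0,0,0],[0,0,0],[0,0,0],[0,0,0],[0,0,0],[0,0,0],[0,0,0]]' --claw '[0.045,0.045,0.045,0.045,0.045,0.045,0.045,0.045,0.045,0.045]'

```text
clock: 20.35
ee_pos: [546.6, 285.6, 179.0]
eef_rot: [[-0.574, 0.819, 0.0], [0.819, 0.574, 0.001], [0.001, 0.001, -1.0]]
contact_force: [-0.2, 0.2, -1.8]
gripper_width: 52.7
grip_force: 30.0
```

```bash
python3 - <<'E'
from h import *
go(544.8,295.6,90,34.8)
E
```

```text
slide [0.0092 0.0042 0.089 ] rot [ 0.0008 -0.0012  0.0042] n 1.8 yaw 35.0 q7 15 t 20.35
```

Call:
arm_command --slide '[[0.009,0.004,0.02],[0.009,0.004,0.05],[0.009,0.004,0.08],[0.009,0.004,0.1],[0.009,0.004,0.11],[0.009,0.004,0.11],[0.009,0.004,0.11]]' --rotation '[[0,0,0.004],[0,0,0.004],[0,0,0.004],[0,0,0.004],[0,0,0.004],[0,0,0.004],[0,0,0.004]]' --claw '[0.045,0.045,0.045,0.045,0.045,0.045,0.045]'

```text
clock: 21.05
ee_pos: [546.1, 290.5, 69.9]
eef_rot: [[-0.567, 0.823, 0.0], [0.823, 0.567, -0.0], [-0.0, 0.0, -1.0]]
contact_force: [0.8, -0.2, -1.4]
gripper_width: 53.1
grip_force: 30.0
```

```bash
python3 - <<'E'
from h import *
s=status.observe(); print(s['ee_pos'],s['contact_force'])
go(544.8,295.6,15,34.8)
E
```

```text
[546.09742117 290.51564771  69.85524271] [ 0.77772757 -0.16964023 -1.39374545]
slide [0.0049 0.0018 0.0549] rot [ 0.0003  0.0002 -0.0041] n 1.1 yaw 34.6 q7 17 t 21.05
```

Call:
arm_command --slide '[[0.002,0.001,0.015],[0.005,0.0018,0.035],[0.005,0.0018,0.048],[0.005,0.0018,0.05],[0.005,0.0018,0.05],[0.005,0.0018,0.05]]' --rotation '[[0,0,-0.004],[0,0,-0.004],[0,0,-0.004],[0,0,-0.004],[0,0,-0.004],[0,0,-0.004]]' --claw '[0.045,0.045,0.045,0.045,0.045,0.045]'

```text
clock: 21.65
ee_pos: [545.1, 295.8, 20.2]
eef_rot: [[-0.571, 0.821, 0.001], [0.821, 0.571, 0.0], [-0.0, 0.001, -1.0]]
contact_force: [-0.3, -0.5, -0.9]
gripper_width: 53.2
grip_force: 30.0
```

```bash
python3 - <<'E'
from h import *
s=status.observe(); print(s['ee_pos'],s['contact_force'])
go(544.8,295.6,13.8,34.8)
E
```

```text
[545.06908305 295.84047657  20.18141958] [-0.34633804 -0.54986645 -0.92184663]
slide [-0.     -0.0004  0.0064] rot [0.0012 0.0002 0.0001] n 0.1 yaw 34.8 q7 18 t 21.65
```

Call:
arm_command --slide '[[0,0,0.003],[0,0,0.005],[0,0,0.0065],[0,0,0.0065],[0,0,0.0065]]' --rotation '[[0,0,0],[0,0,0],[0,0,0],[0,0,0],[0,0,0]]' --claw '[0.045,0.045,0.045,0.045,0.045]'

```text
clock: 22.15
ee_pos: [544.6, 295.9, 13.7]
eef_rot: [[-0.571, 0.821, 0.0], [0.821, 0.571, 0.001], [0.0, 0.001, -1.0]]
contact_force: [-2.8, -0.3, 6.5]
gripper_width: 52.9
grip_force: 30.0
```

Call:
arm_command --slide '[[0,0,0],[0,0,0],[0,0,0],[0,0,0],[0,0,-0.03],[0,0,-0.07],[0,0,-0.11],[-0.01,0,-0.14],[-0.03,0,-0.14],[-0.03,0,-0.14]]' --rotation '[[0,0,0],[0,0,0],[0,0,0],[0,0,0],[0,0,0],[0,0,0],[0,0,0],[0,0,0],[0,0,0],[0,0,0]]' --claw '[0.07,0.07,0.07,0.07,0.07,0.07,0.09,0.09,0.09,0.09]'

```text
clock: 23.15
ee_pos: [563.7, 268.5, 154.4]
eef_rot: [[-0.568, 0.823, 0.003], [0.823, 0.568, -0.0], [-0.002, 0.002, -1.0]]
contact_force: [-0.2, 0.2, 0.1]
gripper_width: 89.7
grip_force: 0.0
```

```bash
python3 - <<'E'
from h import *
c=cam('wrist'); P=cloud(c); print(status.observe()['ee_pos'])
try: print('spool',blob(c,P,(544,297),45,36,56,None,44))
except Exception as e: print(e)
go(362.5,280.3,150,90)
E
```

```text
[562.2005072  269.88732617 153.32687096]
spool {'rect': (543.8, 298.0), 'size': (53, 52), 'yaw': 34.6, 'mom': (543.9, 298.0), 'r': 26.9}
slide [ 0.1222 -0.1583  0.0032] rot [ 3.000e-04  8.000e-04 -9.654e-01] n 4.0 yaw 34.7 q7 17 t 23.2
```

```bash
python3 - <<'E'
from h import *
go(334,265,150,118)
E
```

```text
slide [ 0.1258 -0.1904  0.0032] rot [ 1.0000e-04  8.0000e-04 -1.4541e+00] n 4.6 yaw 34.7 q7 17 t 23.2
```

Call:
arm_command --slide '[[0.01,-0.015,-0.01],[0.025,-0.04,-0.01],[0.04,-0.06,-0.01],[0.055,-0.08,-0.01],[0.07,-0.1,-0.01],[0.085,-0.12,-0.01],[0.1,-0.14,0],[0.11,-0.16,0],[0.12,-0.18,0],[0.126,-0.19,0.003]]' --rotation '[[0,0,-0.14],[0,0,-0.28],[0,0,-0.42],[0,0,-0.56],[0,0,-0.7],[0,0,-0.84],[0,0,-0.98],[0,0,-1.12],[0,0,-1.26],[0,0,-1.4]]' --claw '[0.09,0.09,0.09,0.09,0.09,0.09,0.09,0.09,0.09,0.09]'

```text
clock: 24.2
ee_pos: [330.8, 266.0, 149.4]
eef_rot: [[-0.903, -0.43, -0.002], [-0.43, 0.903, -0.001], [0.002, -0.0, -1.0]]
contact_force: [0.9, 0.0, 0.3]
gripper_width: 89.8
grip_force: 0.0
```

Call:
arm_command --slide '[[0,0,0],[0,0,0],[0,0,0],[0,0,0]]' --rotation '[[0,0,-0.054],[0,0,-0.054],[0,0,-0.054],[0,0,-0.054]]' --claw '[0.09,0.09,0.09,0.09]'

```text
clock: 24.6
ee_pos: [333.6, 266.2, 149.8]
eef_rot: [[-0.883, -0.47, -0.0], [-0.47, 0.883, -0.0], [0.0, -0.0, -1.0]]
contact_force: [0.8, 0.1, -0.4]
gripper_width: 90.1
grip_force: 0.0
```

```bash
python3 - <<'E'
from h import *
print(status.observe()['ee_pos'])
for n in ('wrist','top'):
    c=cam(n); P=cloud(c); 
    try:
        print(n,'tape',blob(c,P,(362,280),45,8,30,None,18))
        print(n,'spool',blob(c,P,(544,297),45,36,56,None,44))
        print(n,'jar',blob(c,P,(634,259),40,42,66,None,52))
    except Exception as e: print(e)
go(362.5,280.3,2.5,118)
E
```

```text
[333.58983905 266.23878202 149.77819811]
wrist tape {'rect': (362.5, 281.3), 'size': (49, 47), 'yaw': 28.0, 'mom': (363.0, 281.3), 'r': 25.1}
max() iterable argument is empty
max() iterable argument is empty
slide [-0.0321 -0.0011  0.1473] rot [-0.0001 -0.0002  0.0013] n 3.0 yaw 118.1 q7 74 t 24.7
```

Call:
arm_command --slide '[[-0.02,-0.001,0.03],[-0.0325,-0.001,0.07],[-0.0325,-0.001,0.105],[-0.0325,-0.001,0.13],[-0.0325,-0.001,0.142],[-0.0325,-0.001,0.146],[-0.0325,-0.001,0.1465],[-0.0325,-0.001,0.1465],[-0.0325,-0.001,0.1465],[-0.0325,-0.001,0.1465]]' --rotation '[[0,0,0],[0,0,0],[0,0,0],[0,0,0],[0,0,0],[0,0,0],[0,0,0],[0,0,0],[0,0,0],[0,0,0]]' --claw '[0.09,0.09,0.09,0.09,0.09,0.09,0.07,0.04,0.04,0.04]'

```text
clock: 25.7
ee_pos: [363.2, 281.0, 4.2]
eef_rot: [[-0.882, -0.471, 0.001], [-0.471, 0.882, 0.001], [-0.001, 0.0, -1.0]]
contact_force: [0.0, -0.6, -0.7]
gripper_width: 62.7
grip_force: 0.0
```

Call:
arm_command --slide '[[0,0,0],[0,0,0],[0,0,0],[0,0,-0.01],[0,0,-0.04],[0,0,-0.08],[0,0,-0.12],[0,0,-0.15],[0,0,-0.15],[0,0,-0.15]]' --rotation '[[0,0,0],[0,0,0],[0,0,0],[0,0,0],[0,0,0],[0,0,0],[0,0,0],[0,0,0],[0,0,0],[0,0,0]]' --claw '[0.04,0.04,0.04,0.04,0.04,0.04,0.04,0.04,0.04,0.04]'

```text
clock: 26.7
ee_pos: [362.9, 280.7, 154.3]
eef_rot: [[-0.882, -0.472, 0.001], [-0.472, 0.882, 0.001], [-0.002, 0.001, -1.0]]
contact_force: [-0.2, -0.9, -0.4]
gripper_width: 46.7
grip_force: 30.0
```

```bash
python3 - <<'E'
from h import *
c=cam('wrist'); s=status.observe(); p=np.array(s['ee_pos']); R=np.array(s['eef_rot']); print(p)
# dark tape extents along the column u=278 (brightness profile) 
col=c['image'][180:345,270:287].astype(int).mean((1,2)).round().astype(int); print(col.tolist())
go(543.5,297.2,160,118)
E
```

```text
[362.32070774 280.19232705 153.28857191]
[133, 142, 153, 164, 175, 182, 186, 186, 188, 190, 191, 192, 192, 192, 191, 189, 187, 186, 188, 191, 192, 190, 188, 186, 186, 187, 190, 192, 193, 189, 183, 173, 166, 164, 167, 171, 172, 140, 81, 31, 14, 17, 19, 19, 20, 19, 22, 25, 31, 32, 35, 33, 34, 33, 35, 33, 34, 34, 31, 32, 30, 31, 28, 31, 30, 31, 30, 30, 31, 30, 30, 31, 41, 58, 65, 54, 36, 23, 17, 15, 16, 15, 18, 21, 29, 36, 46, 53, 52, 48, 54, 59, 59, 58, 53, 46, 46, 49, 51, 50, 52, 53, 53, 52, 53, 53, 54, 54, 54, 55, 56, 55, 55, 55, 55, 53, 55, 54, 54, 54, 52, 53, 65, 72, 72, 72, 71, 68, 51, 28, 16, 24, 40, 56, 76, 104, 131, 158, 176, 184, 184, 185, 186, 184, 180, 178, 177, 180, 180, 156, 106, 70, 66, 68, 69, 66, 51, 30, 24, 24, 25, 24, 25, 23, 26]
slide [-0.1678 -0.0704 -0.0068] rot [-0.0001 -0.0004  0.0024] n 3.6 yaw 118.1 q7 76 t 26.75
```

```bash
python3 - <<'E'
from h import *
c=cam('wrist'); s=status.observe(); p=np.array(s['ee_pos']); R=np.array(s['eef_rot'])
for v,z in ((218,-3.5),(227,14.5),(315,14.5)): print((R.T@(ray(c,278,v,p[2]+z)-p)).round(1))
go(543.5,297.2,160,118)
E
```

```text
[20.7  0.1  3.5]
[ 21.6   0.1 -14.5]
[-30.5   0.1 -14.5]
slide [-0.1681 -0.0704 -0.0075] rot [-0.0004 -0.0015  0.0024] n 3.6 yaw 118.1 q7 76 t 26.8
```

```bash
python3 - <<'E'
from h import *
c=cam('wrist'); s=status.observe(); p=np.array(s['ee_pos']); R=np.array(s['eef_rot'])
Q=(cloud(c)-p)@R
m=(abs(Q[...,0])<45)&(abs(Q[...,1])<22)&(Q[...,2]<5)&(Q[...,2]>-22)
q=Q[m]; print(len(q),np.percentile(q[:,2],[5,25,50,75,95]).round(1))
t=q[abs(q[:,2]-np.median(q[:,2]))<5]
for y in (-15,-10,-5,0,5,10,15):
    k=t[abs(t[:,1]-y)<1.5]; 
    if len(k): print(y,k[:,0].min().round(1),k[:,0].max().round(1), 'expect half',round((24**2-y*y)**.5,1))
save(c,'w10.png',(200,190,360,330),4)
E
```

```text
3887 [-15.5 -14.9 -14.4 -13.5  -0.4]
-15 -4.7 17.8 expect half 18.7
-10 -24.1 20.4 expect half 21.8
-5 -25.4 22.1 expect half 23.5
0 -26.5 22.2 expect half 24.0
5 -25.5 21.8 expect half 23.5
10 -23.4 20.7 expect half 21.8
15 -4.9 17.9 expect half 18.7
```

```bash
python3 - <<'E'
from h import *
go(542.2,296.7,160,118)
E
```

```text
slide [-0.1668 -0.0701 -0.0078] rot [-0.0006 -0.0021  0.0023] n 3.6 yaw 118.1 q7 76 t 26.85
```

Call:
arm_command --slide '[[-0.015,-0.006,-0.005],[-0.045,-0.02,-0.008],[-0.08,-0.034,-0.008],[-0.115,-0.048,-0.008],[-0.145,-0.062,-0.008],[-0.167,-0.07,-0.008],[-0.167,-0.07,0.02],[-0.167,-0.07,0.05],[-0.167,-0.07,0.06],[-0.167,-0.07,0.06]]' --rotation '[[0,0,0],[0,0,0],[0,0,0],[0,0,0],[0,0,0],[0,0,0],[0,0,0],[0,0,0],[0,0,0],[0,0,0]]' --claw '[0.04,0.04,0.04,0.04,0.04,0.04,0.04,0.04,0.04,0.04]'

```text
clock: 27.85
ee_pos: [541.4, 296.6, 91.1]
eef_rot: [[-0.882, -0.472, -0.004], [-0.472, 0.882, -0.003], [0.005, -0.001, -1.0]]
contact_force: [0.5, 0.2, -0.9]
gripper_width: 46.7
grip_force: 30.0
```

Call:
arm_command --slide '[[0,0,0],[0,0,0]]' --rotation '[[0,0,0],[0,0,0]]' --claw '[0.04,0.04]'

```text
clock: 28.05
ee_pos: [543.7, 298.1, 94.9]
eef_rot: [[-0.882, -0.472, 0.002], [-0.472, 0.882, 0.001], [-0.002, 0.0, -1.0]]
contact_force: [0.1, -0.7, -0.6]
gripper_width: 46.5
grip_force: 30.0
```

```bash
python3 - <<'E'
from h import *
from scipy.optimize import least_squares
c=cam('wrist'); s=status.observe(); p=np.array(s['ee_pos']); R=np.array(s['eef_rot']); P=cloud(c); Q=(P-p)@R
print(p)
def fit(m,rad,lim):
    m=cv2.morphologyEx(m.astype(np.uint8),cv2.MORPH_OPEN,np.ones((3,3)))
    L=[]
    for u in range(560):
        v=np.flatnonzero(m[:,u])
        if len(v): L.append(Q[v[0],u,:2])
    L=np.array(L); L=L[abs(L[:,1])<lim]
    r=least_squares(lambda x:np.hypot(*(L-x).T)-rad,[0,0],loss='soft_l1'); return r.x.round(1),len(L),np.abs(r.fun).mean().round(2)
n=np.hypot(Q[...,0],Q[...,1])
print('spool',fit((n<40)&(abs(P[...,2]-44)<5),27,22))
print('tape',fit((n<40)&(abs(Q[...,2]+14.5)<4),24,17))
go(542.2,296.7,50,118)
E
```

```text
[543.76110207 298.07749873  94.92062718]
spool (array([-0.4, -0.8]), 61, np.float64(0.24))
tape (array([-1.9, -0.2]), 65, np.float64(0.13))
slide [ 0.0021 -0.0005  0.0449] rot [0.0002 0.0023 0.0024] n 0.9 yaw 118.1 q7 89 t 28.1
```

Call:
arm_command --slide '[[0.001,-0.0005,0.015],[0.0018,-0.0007,0.03],[0.0018,-0.0007,0.04],[0.0018,-0.0007,0.043],[0.0018,-0.0007,0.043],[0.0018,-0.0007,0.043]]' --rotation '[[0,0,0],[0,0,0],[0,0,0],[0,0,0],[0,0,0],[0,0,0]]' --claw '[0.04,0.04,0.04,0.04,0.04,0.04]'

```text
clock: 28.7
ee_pos: [542.2, 296.4, 51.2]
eef_rot: [[-0.882, -0.472, 0.001], [-0.472, 0.882, 0.001], [-0.001, 0.0, -1.0]]
contact_force: [-0.3, 0.0, -0.1]
gripper_width: 46.8
grip_force: 30.0
```

```bash
python3 - <<'E'
from h import *
s=status.observe(); print(s['ee_pos'],s['contact_force']); go(542.1,296.7,47.8,118)
E
```

```text
[542.23180676 296.40327758  51.21132554] [-0.3415672   0.01872046 -0.09936788]
slide [-0.      0.0003  0.0034] rot [0.0001 0.0011 0.0024] n 0.1 yaw 118.1 q7 89 t 28.7
```

Call:
arm_command --slide '[[0,0.0002,0.0015],[0,0.0002,0.003],[0,0.0002,0.0035],[0,0.0002,0.0035]]' --rotation '[[0,0,0],[0,0,0],[0,0,0],[0,0,0]]' --claw '[0.04,0.04,0.04,0.04]'

```text
clock: 29.1
ee_pos: [542.0, 296.6, 47.8]
eef_rot: [[-0.882, -0.472, 0.001], [-0.472, 0.882, 0.001], [-0.001, 0.0, -1.0]]
contact_force: [-2.1, -1.6, 6.4]
gripper_width: 46.8
grip_force: 30.0
```

Resting on the spool (6 N). Release and rise.

Call:
arm_command --slide '[[0,0,0],[0,0,0],[0,0,0],[0,0,0],[0,0,-0.02],[0,0,-0.06],[0,0,-0.1],[0.02,0,-0.13],[0.05,0,-0.14],[0.05,0,-0.14]]' --rotation '[[0,0,0],[0,0,0],[0,0,0],[0,0,0],[0,0,0],[0,0,0],[0,0,0],[0,0,0],[0,0,0],[0,0,0]]' --claw '[0.065,0.065,0.065,0.065,0.065,0.065,0.065,0.09,0.09,0.09]'

```text
clock: 30.1
ee_pos: [495.9, 271.7, 189.0]
eef_rot: [[-0.882, -0.471, 0.001], [-0.471, 0.882, 0.001], [-0.001, 0.001, -1.0]]
contact_force: [-0.5, -0.0, 0.7]
gripper_width: 84.4
grip_force: 0.0
```

Call:
arm_command --slide '[[0.03,0,-0.01],[0.07,0,-0.02],[0.1,0,-0.02],[0.1,0,-0.02],[0.1,0,-0.02]]' --rotation '[[0,0,0],[0,0,0],[0,0,0],[0,0,0],[0,0,0]]' --claw '[0.09,0.09,0.09,0.09,0.09]'

```text
clock: 30.6
ee_pos: [409.7, 225.8, 207.1]
eef_rot: [[-0.882, -0.472, 0.001], [-0.472, 0.882, 0.001], [-0.001, 0.0, -1.0]]
contact_force: [-0.3, 0.4, -0.4]
gripper_width: 89.8
grip_force: 0.0
```

```bash
python3 - <<'E'
from h import *
c=cam('wrist'); P=cloud(c); save(c,'w11.png',(120,20,440,260),2.4)
for k,a in dict(tape=((543,297),45,54,75,None,62),jar=((634,259),40,44,66,None,52),fan=((451,327),60,15,40,None,26)).items():
    try: print(k,blob(c,P,*a))
    except Exception as e: print(k,e)
E
```

```text
tape {'rect': (536.8, 293.5), 'size': (35, 46), 'yaw': 28.1, 'mom': (537.7, 293.9), 'r': 25.4}
jar max() iterable argument is empty
fan {'rect': (451.1, 325.2), 'size': (63, 63), 'yaw': 9.9, 'mom': (450.1, 322.1), 'r': 39.6}
```

View pics/w11.png

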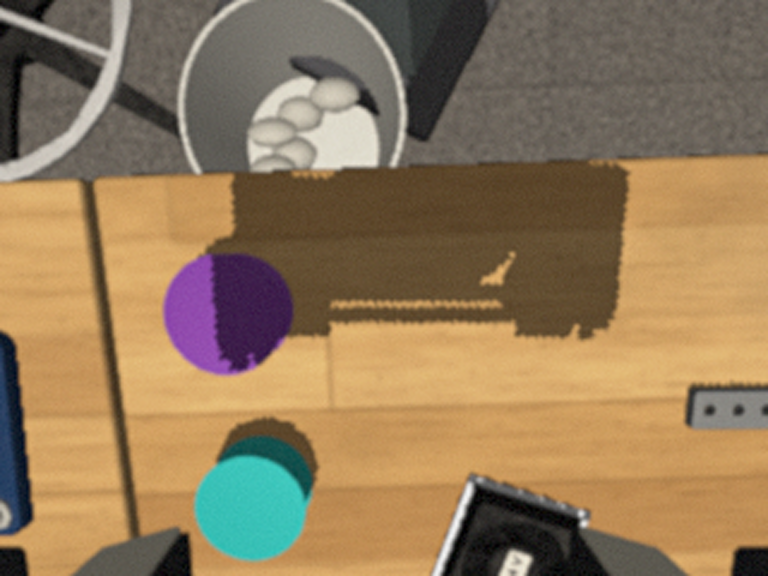

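```bash
python3 - <<'E'
from h import *
for n in ('top','side'):
  c=cam(n); P=cloud(c)
  for k,a in dict(tape=((543,297),45,55,75,None,62),spool=((543,297),45,30,75,None,44),jar=((634,259),40,44,66,None,52),fan=((451,327),60,15,40,None,26),bottle=((480,440),60,60,170,None,100)).items():
    try: print(n,k,blob(c,P,*a))
    except Exception as e: print(n,k,'-')
E
```

```text
top tape -
top spool -
top jar {'rect': (634.0, 257.8), 'size': (34, 35), 'yaw': 0.6, 'mom': (634.0, 257.6), 'r': 19.1}
top fan -
top bottle {'rect': (487.4, 439.3), 'size': (55, 62), 'yaw': 0.6, 'mom': (488.1, 440.3), 'r': 31.6}
side tape {'rect': (548.8, 287.1), 'size': (46, 56), 'yaw': 37.5, 'mom': (547.5, 288.2), 'r': 28.5}
side spool {'rect': (541.5, 297.9), 'size': (52, 95), 'yaw': 37.6, 'mom': (541.0, 298.2), 'r': 48.3}
side jar -
side fan {'rect': (459.4, 314.4), 'size': (65, 76), 'yaw': 12.0, 'mom': (459.0, 314.8), 'r': 46.4}
side bottle {'rect': (494.3, 447.7), 'size': (53, 218), 'yaw': 31.7, 'mom': (509.0, 422.0), 'r': 109.0}
```

Call:
arm_command --slide '[[0.01,-0.025,-0.01],[0.03,-0.06,-0.03],[0.04,-0.1,-0.04],[0.05,-0.14,-0.05],[0.05,-0.18,-0.05],[0.05,-0.22,-0.05],[0.05,-0.25,-0.05],[0.05,-0.25,-0.05],[0.05,-0.25,-0.05]]' --rotation '[[0,0,0],[0,0,0],[0,0,0],[0,0,0],[0,0,0],[0,0,0],[0,0,0],[0,0,0],[0,0,0]]' --claw '[0.09,0.09,0.09,0.09,0.09,0.09,0.09,0.09,0.09]'

```text
clock: 31.65
ee_pos: [483.8, -18.8, 256.5]
eef_rot: [[-0.883, -0.47, -0.001], [-0.47, 0.883, -0.001], [0.001, -0.0, -1.0]]
contact_force: [-0.0, 0.5, -0.3]
gripper_width: 90.0
grip_force: 0.0
```

```bash
python3 - <<'E'
from h import *
c=cam('top'); P=cloud(c)
for k,a in dict(tape=((543,297),45,55,75,None,62),spool=((543,297),45,30,75,None,53),jar=((634,259),40,44,66,None,52),fan=((451,327),60,15,40,None,26),strip=((330,370),90,5,30,None,10)).items():
    try: print(k,blob(c,P,*a))
    except Exception as e: print(k,'-')
s=status.observe(); print(s['clock'],s['ee_pos'],s['joint_velocities'])
E
```

```text
tape {'rect': (541.0, 294.8), 'size': (48, 46), 'yaw': 27.9, 'mom': (541.4, 295.0), 'r': 24.7}
spool {'rect': (541.5, 294.8), 'size': (53, 50), 'yaw': 1.7, 'mom': (541.1, 294.8), 'r': 26.9}
jar {'rect': (634.0, 257.8), 'size': (34, 35), 'yaw': 0.6, 'mom': (633.9, 257.4), 'r': 19.3}
fan {'rect': (450.7, 324.9), 'size': (61, 61), 'yaw': 9.3, 'mom': (450.8, 324.9), 'r': 40.9}
strip {'rect': (312.8, 397.3), 'size': (48, 115), 'yaw': 30.0, 'mom': (318.1, 403.1), 'r': 58.0}
31.7 [483.44730546 -17.91875299 256.58361754] [-1.10465812 -0.7113505  -0.66378059  0.69957262  0.07222157 -0.07123948
  0.01670851]
```

```bash
python3 -c "
from rig import sign_off; print(sign_off())"
```

```text
the job is handed in; nothing more can be done
None
```

The job is handed in at about 32 s. By the last top-camera check, the flux jar is on the right plate in front of the board holder, the fan on the left plate in front of the wash bottle, and the spool with the tape on top on the middle plate. The jar and fan measured within about 2 mm of centre, the spool and tape about 2–4 mm off their plate's centre, and the bottle had not moved; I never touched the bus strip.

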